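# Charge the blank cassette of a machine feeder

### The arm

A 6-joint arm with a two-finger parallel gripper is mounted at the origin on the work surface. World frame = base frame: x ahead of the robot, y to its left, z up, the work surface at z = 0. Lengths are in m, angles in degrees, forces in N, time in s.
With the tool pointing down it reaches from about 0.425 to 1.125 m from the base axis. Payload 14.9 kg.
Tool frame: the origin (TCP) lies between the finger pads; the fingertips stand 8 mm ahead of it and the grasp point (between the pads) lies 11 mm behind it; z points along the fingers, y is the direction in which the jaws open and shut (so a half turn about z gives the same grasp; the last joint's range is limited). The gripper opens to 91 mm and grips with 3 to 60 N. Pads are 32 mm wide; open, the fingers measure 118 mm over their backs; the gripper's body (76 mm by 178 mm) begins 60 mm behind the grasp point.
Start: joints at [-68.6, 21.709, 99.362, -0, 58.929, -1.908], TCP at [0.277, -0.643, 0.222] pointing down, gripper open.
Joint ranges: [-158.91, 158.91], [-42.39, 125.64], [0.06, 152.35], [-60.88, 240.88], [17.5, 164.5], [-176.32, 176.32]. Speed limits (degrees/s): [108.29, 108.29, 136.94, 180, 180, 180].

### API

Orientations are given as a 3x3 rotation matrix whose columns are the frame's x, y, z axes.
In Python, from workcell import get_obs, imaging, manip gives the robot as it stands.
- The arm moves only by the tool move_arm, never from a script. Its argument "rows" is one flat list of numbers, 5 for each row, row after row: the opening, from -1 (shut) to 1 (fully open), then the shift along the tool's x, y, z in cm, then the turn about the tool's z in rad. A call has 1 to 20 rows; each row shifts and turns the commanded pose from where the row before left it, along the tool's axes as they then stand; what a row does not reach is not made up. A row lasts 1/10 s, in which the tool goes at most 50 mm and 8.59 degrees, less where a joint would pass 70% of its speed; a pose out of reach is approached as far as the arm can. A call with a gripper value outside its range is refused whole. The fingers move at their own pace and stop on an object; "force" is the grip in N (left out, the last holds). Time passes only in rows, so rows that do not move let the fingers close. It gives the time, the measured TCP pose, the force and the opening at its end, in the units of the state.
- get_obs(): the state, without advancing time (a new reading comes with each control period).
- imaging.capture(name): name is "scene" or "top" or "wrist"; returns the picture (384x512x3 uint8, red, green, blue); there is no depth.
- imaging.camera_model(name): a dict with "mtx" (3x3 intrinsics, pixels), "extrinsics" (4x4, takes a point from world to camera coordinates). Camera axes: x right, y down, z forward; pixel columns grow to the right and rows downward; lengths in m; the calibration is good to about 2 mm. A picture is of the moment at which its call begins: read the wrist's pose just before it. camera_model takes no time and is no camera call; for the wrist camera it gives the pose at the moment of the call.
- manip.job_done(): hands the job in, once; it reports no verdict.
The state is a dict: "clock": time; "joints": joint angles; "qd": joint speeds; "tau": joint torques, N m; "ee_pos": TCP position; "tcp_rot": TCP orientation; "contact_force": force on the tool from outside, world axes, zero at the start; "moment": the same for the moment, N m; "gripper_width": finger opening in m.
Only numpy, scipy, OpenCV 4.12 (cv2) and the standard library are available. Lean on these libraries where they do the work, as an engineer would, in place of code of your own. Each camera call takes 0.05 s, during which the arm holds its last target. There are 200 camera calls.

### The job

Swing the red-knobbed cam lever clockwise to its stop so that the cassette is drawn tight against its dock, then load the two aluminium blanks into it one after the other: lay each flat in the mouth and press it down against the spring until both brass latches snap out over it, and let go. Leave the wooden block, caliper, puller and spray can where they are.

Things in the scene. Friction and masses are not known exactly. Their poses are not given: they have to be found in the camera images.
- dock: Grey base plate 12 mm thick fixed on the bench. Origin on the bench under the unlocked column's axis; z up, x along the column's long side, y across. Column with its blue latch housings: x -91 to 91, y -42 to 42, 181 mm high. A tongue of the plate (x -55 to 55) runs to y = -180 and carries the cam. Two blue abutments 40 mm high stand between column and cam.
- mouth (a point): On the column's axis (moves with the cassette), 150 mm above the bench at the level of the latches' flat undersides, where a latched blank's top lies. Axes as the dock's. Inside the column: 103 mm (x) by 54 mm (y). Both long sides are open for fingers from x -38 to 38 at all heights. Walls reach 18 mm above this point, flared lips from there to 31 mm above, open to 118 by 68 mm.
- cassette (a joint): How far the cassette has been drawn to the dock along the dock's -y, in m: 0 loose (5 mm gap at the abutments), 0.005 tight (2.5 mm per rad of cam). Driven only by the cam.
- cam (a joint): Plate cam angle, rad: 0 unlocked, 2.0 locked at its stop, growing clockwise seen from above; starts near 0. A steel disc of 72 mm diameter whose curved dark slot draws the cassette's headed stud towards the axis. Stays where it is left; turning takes about 3 N at the knob.
- cam_axis (a point): The cam's vertical turning axis at the top face of the disc, 42 mm above the bench, 135 mm from the column's unlocked axis along the dock's -y.
- cam_knob (a point): Centre of the upright red cylindrical knob on the cam lever (moves with it), 72 mm above the bench, 70 mm from the cam's axis. Knob: 23 mm diameter, 52 to 92 mm above the bench. With the cam at 0 the lever points to the dock's +x turned 15 degrees towards +y; it swings clockwise, away from the column, by 2.0 rad until it points about to the dock's -y.
- follower (a joint): How far the orange follower plate is pressed down, m: 0 empty (its top 2 mm below point mouth), about 0.018 with one blank latched, 0.038 with two; stop at 0.086 (room for four blanks). Its coil spring pushes up with 7.8 N at 0 plus 2.6 N per 10 mm.
- latch_near (a joint): Brass spring latch at the column's -x end, m: 0 out (nose 45 mm from the axis, so 5 mm over a blank's end), up to 0.009 pushed back. Flat below, bevelled above (4 to 16 mm over point mouth): a blank pressed down drives it back, and it snaps out once the blank's top is 1 to 4 mm below point mouth; the spring then lifts the blank under it. Pressing takes up to about 20 N in all.
- latch_far (a joint): The same latch at the column's +x end.
- blank_a: Aluminium blank, a plain plate 100 mm (its x) by 50 mm (its y) by 20 mm thick, 0.27 kg (hidden variation), lying flat on the bench at the start. Origin at its centre, z up. The two blanks are alike and either may go in first.
- blank_b: Aluminium blank, a plain plate 100 mm (its x) by 50 mm (its y) by 20 mm thick, 0.27 kg (hidden variation), lying flat on the bench at the start. Origin at its centre, z up. The two blanks are alike and either may go in first.
- timber: Old dark wooden block, 260 mm (x) by 85 mm by 60 mm high, origin under its centre; bystander.
- caliper: Vernier caliper 220 mm long lying on the wooden block, origin under the middle of its beam; bystander.
- puller: Steel two-jaw gear puller lying on the bench, about 240 mm (x) by 135 mm by 36 mm high, origin under the middle of its crosshead; bystander.
- oil_can: Blue spray can with a pale top, 54 mm in diameter, 165 mm high, standing; origin under its centre; bystander.

How it is judged:
By the outcome, as a careful person would: the job done as asked, in the order asked, and still so for the second after the job is handed in, with the robot touching nothing.
It also fails if it takes over 67 s, if anything falls off the work surface, if the arm or the gripper's body presses on something with over 40 N, if the wrist force passes 120 N, or if a joint passes its speed limit or range.

## Working session

There is one attempt and no reset: what is moved stays moved. The work goes in short steps, Python scripts to look and compute and a tool call to move; the robot and the scene stay as the last step left them, time stands still between calls to the robot, and variables do not carry over. Pictures are saved under pics/ and viewed, about 8 in all and at most 12, crops included, and the job is handed in when it is done.

Besides the shell and the picture viewer there is one more tool, called by a JSON object that holds its "op" and its "data", one argument or row to a line. move_arm: Moves the arm, as the interface text tells. Its arguments: {"type":"object","properties":{"rows":{"type":"array","items":{"type":"number"}},"force":{"type":"number"}},"required":["rows"]}

```bash
mkdir -p pics; ls; python3 - <<'E'
from workcell import get_obs, imaging, manip
import cv2,numpy as np
print(get_obs())
a=imaging.capture("scene");b=imaging.capture("top")
cv2.imwrite("pics/s.png",cv2.resize(a[:,:,::-1],(800,600),interpolation=cv2.INTER_CUBIC))
cv2.imwrite("pics/t.png",cv2.resize(b[:,:,::-1],(800,600),interpolation=cv2.INTER_CUBIC))
for n in("scene","top","wrist"):print(n,imaging.camera_model(n))
E
```

```text
pics
{'clock': 0.0, 'joints': array([-6.85999557e+01,  2.17392690e+01,  9.93955416e+01,  3.97957825e-04,
        5.89288975e+01, -1.90764416e+00]), 'qd': array([-0.07213815,  0.06113645,  0.00689387, -0.08231984,  0.04050163,
        0.0648036 ]), 'tau': array([-4.18970652e-03, -7.63726044e+01, -4.34381926e+01,  6.49248809e-02,
        4.23628336e-02, -8.97591940e-05]), 'ee_pos': array([ 0.27682517, -0.64251168,  0.22127963]), 'tcp_rot': array([[ 9.18394723e-01,  3.95665227e-01, -4.00174225e-04],
       [ 3.95665427e-01, -9.18394138e-01,  1.03742649e-03],
       [ 4.29559240e-05, -1.11110212e-03, -9.99999382e-01]]), 'contact_force': array([ 0.75595393,  0.61117038, -1.02587647]), 'moment': array([-0.00354921,  0.03393814,  0.01901619]), 'gripper_width': 0.0912798165938639}
scene {'mtx': array([[435.36102046,   0.        , 254.07396554],
       [  0.        , 435.36102046, 199.79273135],
       [  0.        ,   0.        ,   1.        ]]), 'extrinsics': array([[ 0.76345249,  0.64583438, -0.0061847 , -0.42539955],
       [ 0.44494898, -0.53287493, -0.71976712, -0.17346179],
       [-0.
[... 460 characters left out ...]
1],
       [ 1.03591540e-01,  1.90667732e-02, -9.94437153e-01,
         1.29576204e+00],
       [ 0.00000000e+00,  0.00000000e+00,  0.00000000e+00,
         1.00000000e+00]])}
wrist {'mtx': array([[278.9437769 ,   0.        , 260.03982688],
       [  0.        , 278.9437769 , 192.89717956],
       [  0.        ,   0.        ,   1.        ]]), 'extrinsics': array([[ 3.95703654e-01, -9.18378029e-01, -6.43308249e-04,
        -6.99847350e-01],
       [-8.82776857e-01, -3.80557054e-01,  2.75465695e-01,
        -3.04831663e-02],
       [-2.53226457e-01, -1.08434884e-01, -9.61310687e-01,
         3.92331159e-01],
       [ 0.00000000e+00,  0.00000000e+00,  0.00000000e+00,
         1.00000000e+00]])}
```

View pics/s.png

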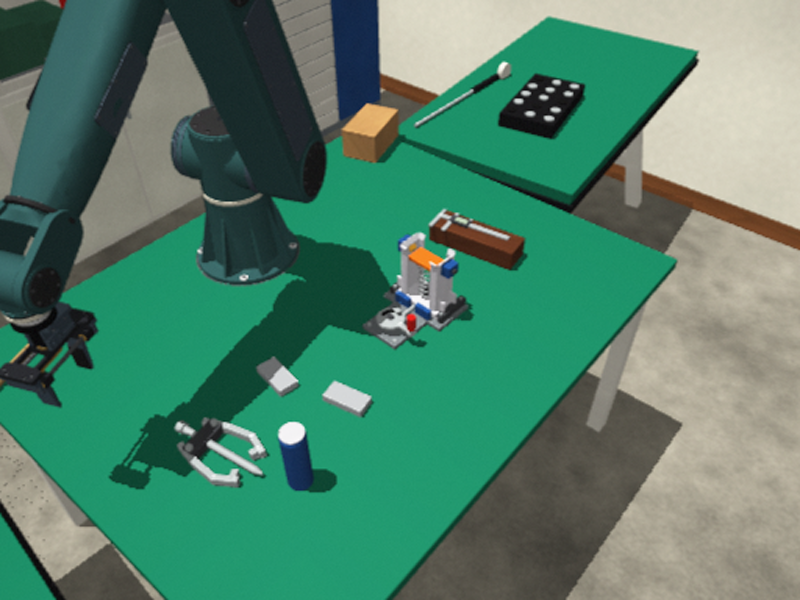

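View pics/t.png

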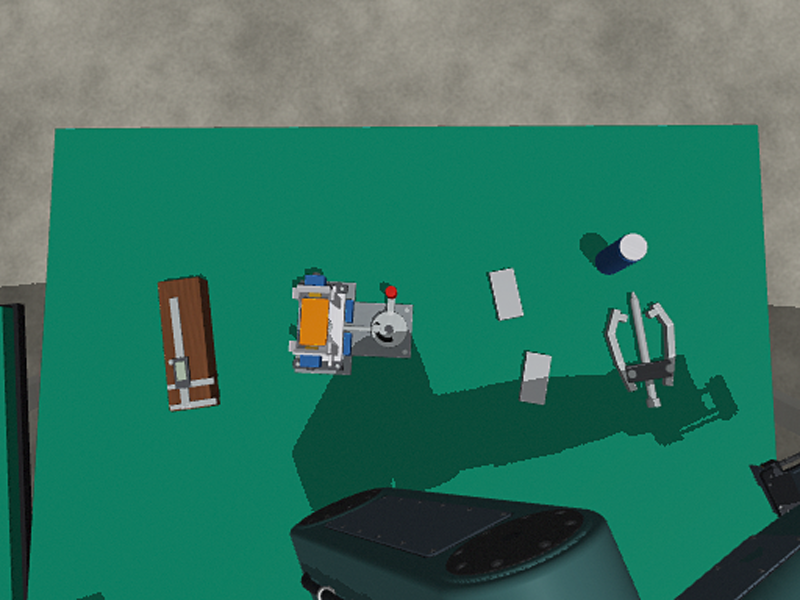

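The scene view shows the dock at about (425,280) with the red knob at (411,322). The top view shows the orange follower at (314,322), the cam disc at (389,328), the knob at (391,292), and the blanks at (506,294) and (536,378). Next I take rough positions from these and enlarge the dock.

```bash
cat > h.py <<'E'
from workcell import get_obs, imaging, manip
import cv2,numpy as np
S=800/512
def cam(n,m=None):
    m=m or imaging.camera_model(n);E=m["extrinsics"];return m["mtx"],E[:3,:3],E[:3,3]
def ray(n,p,m=None,s=S):
    K,R,t=cam(n,m);d=R.T@np.linalg.inv(K)@np.array([(p[0]+.5)/s-.5,(p[1]+.5)/s-.5,1]);return -R.T@t,d/np.linalg.norm(d)
def onz(n,p,z,m=None,s=S):
    o,d=ray(n,p,m,s);return o+d*(z-o[2])/d[2]
def tri(rays):
    A=sum(np.eye(3)-np.outer(d,d) for o,d in rays);b=sum((np.eye(3)-np.outer(d,d))@o for o,d in rays)
    x=np.linalg.solve(A,b);return x,[np.linalg.norm(np.cross(x-o,d)) for o,d in rays]
def proj(n,P,m=None):
    K,R,t=cam(n,m);c=K@(R@np.asarray(P)+t);return c[:2]/c[2]
E
python3 - <<'E'
from h import *
np.set_printoptions(precision=4,suppress=True)
for q in ([(489,270),(514,267),(523,318),(498,321)],[(527,350),(551,353),(545,405),(520,402)]):
    P=np.array([onz("top",p,.02) for p in q]);print(P[:,:2],P.mean(0)); v=P[0]+P[1]-P[2]-P[3];print(np.degrees(np.arctan2(v[1],v[0])),np.linalg.norm(v)/2)
print("disc",onz("top",(389,328),.042),"knob top",onz("top",(391,292),.092),"follower",onz("top",(314,322),.148))
print(tri([ray("top",(391.5,292)),ray("scene",(411,316))]))
K,R,t=cam("wrist");o=get_obs();T=o["tcp_rot"];print("cam in tool",T.T@(-R.T@t-o["ee_pos"]),T.T@R.T)
m=imaging.capture("top")[150:270,170:350,::-1];n=imaging.capture("scene")[140:230,225:325,::-1]
cv2.imwrite("pics/c.png",np.hstack([cv2.resize(m,None,fx=3,fy=3,interpolation=2),cv2.resize(cv2.resize(n,None,fx=2.5,fy=2.5,interpolation=2),(250,360))[:, :250]]) if 0 else cv2.resize(m,None,fx=4.4,fy=4.4,interpolation=2))
E
```

```text
[[ 0.6345 -0.1815]
 [ 0.6406 -0.2326]
 [ 0.536  -0.2491]
 [ 0.5299 -0.1985]] [ 0.5853 -0.2154  0.02  ]
9.106847139596242 0.1059241265143282
[[ 0.4713 -0.256 ]
 [ 0.4653 -0.3041]
 [ 0.3616 -0.2899]
 [ 0.3674 -0.2403]] [ 0.4164 -0.2726  0.02  ]
-8.2081180194446 0.1048686194064353
disc [0.514  0.0216 0.042 ] knob top [0.5801 0.0161 0.092 ] follower [0.5173 0.1556 0.148 ]
(array([0.582 , 0.0172, 0.0938]), [np.float64(0.003046475775202452), np.float64(0.003046475775202564)])
cam in tool [ 0.0788  0.0003 -0.1637] [[ 0.     -0.9613 -0.2755]
 [ 1.     -0.0001  0.0003]
 [-0.0003 -0.2755  0.9613]]
```

View pics/c.png

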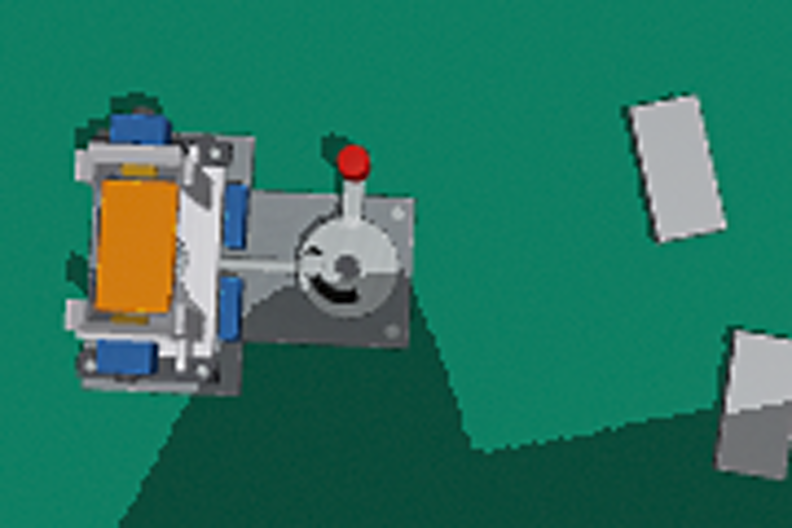

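The crop shows the dock x axis turned about -3° from world x. The cam axis is at (348,266) and the knob at (353,163), so the lever points at about -4°. The two blanks are at about +9° and -8°. Now I move the wrist camera over the cam.

{"op": "move_arm", "data": {
  "rows": [1,2.9,-2.6,-0.6,0,1,2.9,-2.6,-0.6,0,1,2.9,-2.6,-0.6,0,1,2.9,-2.6,-0.6,0,1,2.9,-2.6,-0.6,0,1,2.9,-2.6,-0.6,0,1,2.9,-2.6,-0.6,0,1,2.9,-2.6,-0.6,0,1,2.9,-2.6,-0.6,0,1,2.9,-2.6,-0.6,0,1,2.9,-2.6,-0.6,0,1,2.9,-2.6,-0.6,0,1,2.9,-2.6,-0.6,0,1,2.9,-2.6,-0.6,0,1,2.9,-2.6,0,0,1,2.9,-2.6,0,0,1,1.5,-1.3,0,-0.14,1,0,0,0,-0.14,1,0,0,0,-0.14,1,0,0,0,-0.14]
}}

```text
clock: 2.2
ee_pos: [0.5471, -0.0591, 0.3058]
tcp_rot: [[0.563, 0.827, -0.0], [0.827, -0.563, 0.0], [-0.0, -0.0, -1.0]]
contact_force: [-0.1, -0.2, -0.2]
gripper_width: 0.0912
```

{"op": "move_arm", "data": {
  "rows": [1,0,0,0,-0.14,1,0,0,0,-0.14,1,0,0,0,-0.14,1,0,0,0,-0.14,1,0,0,0,-0.05,1,0,0,0,0,1,0,0,0,0]
}}

```text
clock: 2.9
ee_pos: [0.547, -0.0593, 0.3058]
tcp_rot: [[-0.004, 1.0, -0.0], [1.0, 0.004, 0.0], [0.0, -0.0, -1.0]]
contact_force: [-0.1, -0.3, -0.1]
gripper_width: 0.0912
```

```bash
python3 - <<'E'
from h import *
import pickle
o=get_obs();m=imaging.camera_model("wrist");a=imaging.capture("wrist")
pickle.dump(m,open("w1.pkl","wb"));print(o["ee_pos"],o["tcp_rot"],o["joints"],o["contact_force"])
for P in [(.514,.0216,.042),(.582,.0172,.092),(.517,.155,.15)]:print(proj("wrist",P)*S)
cv2.imwrite("pics/w1.png",cv2.resize(a[:,:,::-1],(800,600),interpolation=2))
E
```

```text
[ 0.54704851 -0.05934145  0.30584887] [[-4.13952305e-03  9.99991418e-01 -1.67577696e-04]
 [ 9.99991431e-01  4.13953248e-03  5.59545906e-05]
 [ 5.66478038e-05 -1.67344635e-04 -9.99999984e-01]] [-8.61865767e+00  2.60643018e+00  1.13369208e+02  1.92524569e-03
  6.40343349e+01 -8.85667891e+00] [-0.07088643 -0.28984645 -0.12595312]
[370.47050973 172.90039465]
[447.41591733 178.32977189]
[357.6415556  -53.23101377]
```

View pics/w1.png

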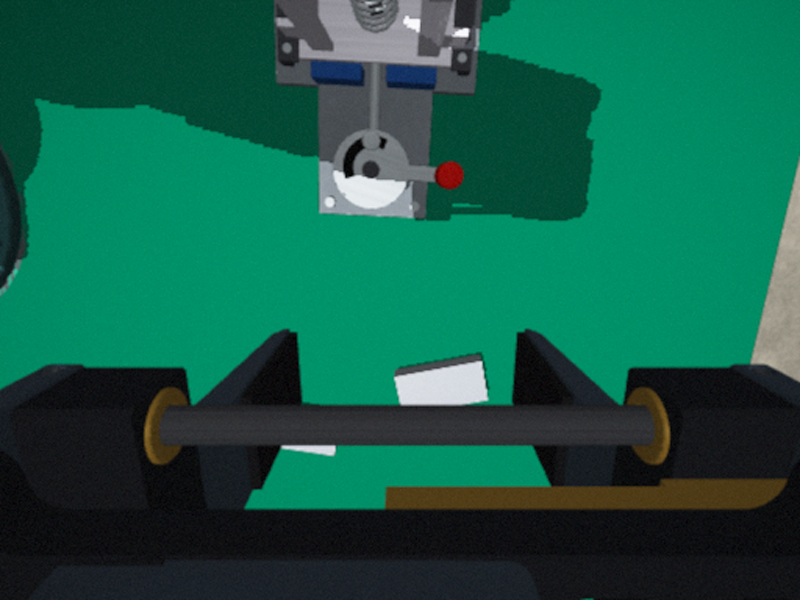

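The wrist picture shows the cam axis at (371,169) and the knob top at (449,174). I triangulate both against the top view.

```bash
python3 - <<'E'
from h import *
import pickle
np.set_printoptions(precision=4,suppress=True)
m=pickle.load(open("w1.pkl","rb"))
a,e=tri([ray("wrist",(371,169),m),ray("top",(389.3,328.9))]);k,f=tri([ray("wrist",(449,174),m),ray("top",(391.5,292)),ray("scene",(411,316))])
print(a,e,k,f); d=k-a;print(np.hypot(*d[:2]),np.degrees(np.arctan2(d[1],d[0])))
print("at z",onz("wrist",(371,169),.042,m),onz("top",(389.3,328.9),.042),onz("wrist",(449,174),.092,m),onz("top",(391.5,292),.092))
# tongue edges / plate yaw at z=.012
for n,p,q,mm in (("wrist",(319,100),(320,212),m),("wrist",(432,95),(428,218),m),("wrist",(276,84),(475,94),m)):
    A=onz(n,p,.012,mm);B=onz(n,q,.012,mm);v=B-A;print(A,B,np.degrees(np.arctan2(v[1],v[0])))
E
```

```text
[0.5132 0.0237 0.0236] [np.float64(0.0019760384445021784), np.float64(0.001976038444502209)] [0.5821 0.0187 0.0928] [np.float64(0.0023035462648804852), np.float64(0.004223048593693224), np.float64(0.002009827414854466)]
0.06911233137040866 -4.142416992739723
at z [0.5143 0.0254 0.042 ] [0.5122 0.021  0.042 ] [0.583  0.0209 0.092 ] [0.5801 0.0151 0.092 ]
[0.463  0.0893 0.012 ] [ 0.4586 -0.0168  0.012 ] -92.3803623541052
[0.5719 0.0942 0.012 ] [ 0.5701 -0.0225  0.012 ] -90.87354278806951
[0.4226 0.1032 0.012 ] [0.6132 0.0952 0.012 ] -2.3840469615843056
```

{"op": "move_arm", "data": {
  "rows": [0.1,1.33,0.6,3.0,0.03,0.1,1.33,0.6,3.0,0.03,0.1,1.33,0.6,3.0,0,0.1,1.33,0.6,3.0,0,0.1,1.33,0.6,3.0,0,0.1,1.33,0.6,3.0,0,0.1,0,0,0,0,0.1,0,0,0,0]
}}

```text
clock: 3.75
ee_pos: [0.586, 0.0189, 0.1261]
tcp_rot: [[0.054, 0.999, -0.001], [0.999, -0.054, -0.0], [-0.0, -0.001, -1.0]]
contact_force: [0.7, -0.3, -0.2]
gripper_width: 0.0498
```

```bash
python3 - <<'E'
from h import *
import pickle
np.set_printoptions(precision=4,suppress=True)
o=get_obs();m=imaging.camera_model("wrist");a=imaging.capture("wrist")
pickle.dump(m,open("w2.pkl","wb"));print(o["ee_pos"],o["tcp_rot"])
cv2.imwrite("pics/w2.png",cv2.resize(a[:,:,::-1],(800,600),interpolation=2))
h=cv2.cvtColor(a,cv2.COLOR_RGB2HSV);r=((h[...,0]<8)|(h[...,0]>172))&(h[...,1]>170)&(h[...,2]>60)
n,l,s,c=cv2.connectedComponentsWithStats(r.astype(np.uint8));i=1+np.argmax(s[1:,4]);print(s[i],c[i],onz("wrist",c[i],.088,m,1))
E
```

```text
[0.586  0.0189 0.1261] [[ 0.0541  0.9985 -0.001 ]
 [ 0.9985 -0.0541 -0.0001]
 [-0.0001 -0.001  -1.    ]]
[242 192  29  40 887] [256.0203 211.903 ] [0.5841 0.024  0.088 ]
```

View pics/w2.png

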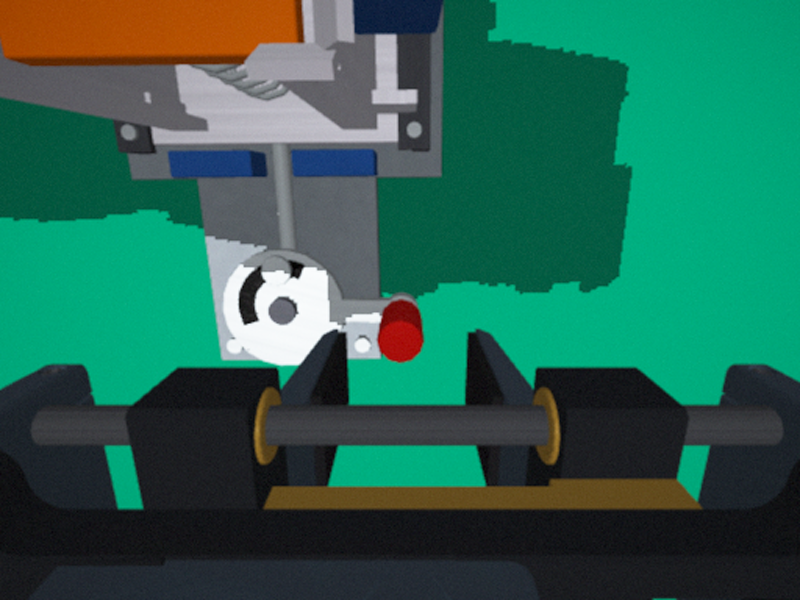

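The close view shows the knob top centred at about (401,339) and the cam hub at (283,311), with the fingers on either side.

```bash
python3 - <<'E'
from h import *
import pickle
np.set_printoptions(precision=4,suppress=True)
m=pickle.load(open("w2.pkl","rb"));m1=pickle.load(open("w1.pkl","rb"))
k=onz("wrist",(401,339),.092,m);a=onz("wrist",(283,311),.044,m);print(k,a,tri([ray("wrist",(401,339),m),ray("wrist",(449,174),m1)]),tri([ray("wrist",(283,311),m),ray("wrist",(371,169),m1)]))
d=k-a;print(np.hypot(*d[:2]),np.degrees(np.arctan2(d[1],d[0])))
for p,q in (((170,176),(440,177)),((203,182),(222,360)),((132,178),(441,177))):
  v=onz("wrist",q,.012,m)-onz("wrist",p,.012,m);print(np.degrees(np.arctan2(v[1],v[0])))
E
```

```text
[0.5843 0.0215 0.092 ] [0.5141 0.0246 0.044 ] (array([0.5837, 0.0207, 0.0895]), [np.float64(0.0005595531760640918), np.float64(0.0005595531760644592)]) (array([0.5147, 0.0253, 0.0461]), [np.float64(9.584094763098218e-05), np.float64(9.58409476309893e-05)])
0.07030679827897426 -2.511281150404919
-3.3043246137789946
-94.14919602265903
-2.9220234948960475
```

{"op": "move_arm", "data": {
  "rows": [0.1,0.23,-0.21,2.0,0,0.1,0,0,2.0,0,0.1,0,0,1.5,0,0.1,0,0,0.5,0,-1,0,0,0,0,-1,0,0,0,0,-1,0,0,0,0,-1,0,0,0,0,-1,0,0,0,0,-1,0,0,0,0],
  "force": 15
}}

```text
clock: 4.8
ee_pos: [0.583, 0.0214, 0.0663]
tcp_rot: [[0.054, 0.999, -0.003], [0.999, -0.054, 0.0], [-0.0, -0.003, -1.0]]
contact_force: [-10.2, -0.7, 9.6]
gripper_width: 0.023
```

{"op": "move_arm", "data": {
  "rows": [-1,-0.7,-0.035,0,0.1,-1,-0.7,-0.035,0,0.1,-1,-0.7,-0.035,0,0.1,-1,-0.7,-0.035,0,0.1,-1,-0.7,-0.035,0,0.1]
}}

```text
clock: 5.3
ee_pos: [0.5729, -0.0115, 0.0663]
tcp_rot: [[0.529, 0.848, -0.002], [0.848, -0.529, 0.001], [-0.001, -0.002, -1.0]]
contact_force: [-9.1, 7.4, 8.9]
gripper_width: 0.0229
```

{"op": "move_arm", "data": {
  "rows": [-1,-0.7,-0.035,0,0.1,-1,-0.7,-0.035,0,0.1,-1,-0.7,-0.035,0,0.1,-1,-0.7,-0.035,0,0.1,-1,-0.7,-0.035,0,0.1,-1,-0.7,-0.035,0,0.1,-1,-0.7,-0.035,0,0.1,-1,-0.7,-0.035,0,0.1,-1,-0.7,-0.035,0,0.1,-1,-0.7,-0.035,0,0.1,-1,0,0,0,0]
}}

```text
clock: 6.4
ee_pos: [0.5148, -0.045, 0.0664]
tcp_rot: [[1.0, 0.014, -0.0], [0.014, -1.0, -0.0], [-0.0, 0.0, -1.0]]
contact_force: [-3.0, 0.0, 2.7]
gripper_width: 0.0227
```

{"op": "move_arm", "data": {
  "rows": [-1,-0.7,-0.035,0,0.1,-1,-0.7,-0.035,0,0.1,-1,-0.28,0,0,0.04,-1,0,0,0,0,-1,0,0,0,0]
}}

```text
clock: 6.9
ee_pos: [0.4993, -0.0436, 0.0665]
tcp_rot: [[0.976, -0.22, 0.001], [-0.22, -0.976, -0.001], [0.001, 0.0, -1.0]]
contact_force: [0.1, -4.9, 1.3]
gripper_width: 0.0226
```

{"op": "move_arm", "data": {
  "rows": [-1,-0.3,-0.01,0,0.04,-1,-0.3,-0.01,0,0.03,-1,0,0,0,0,-1,0,0,0,0]
}}

```text
clock: 7.3
ee_pos: [0.4966, -0.0428, 0.0674]
tcp_rot: [[0.958, -0.287, 0.008], [-0.287, -0.958, -0.002], [0.008, -0.0, -1.0]]
contact_force: [13.1, -14.9, -6.3]
gripper_width: 0.0224
```

The knob stopped against a rising reaction at the expected angle, so the cam is at its stop. Next I release, rise and look into the mouth.

{"op": "move_arm", "data": {
  "rows": [0.1,0.25,0,0,0,0.1,0,0,0,0,0.1,0,0,0,0,0.1,0,0,-2,0,0.1,0,0,-3,0,0.1,0,0,-4,0,0.1,0,0,-4,0,0.1,0,0,-4,0,0.1,0,0,-4,0,0.1,0,0,-3,-0.12,0.1,0,0,0,-0.117,1,-0.95,-3.8,0,0,1,-0.95,-3.8,0,0,1,-0.95,-3.8,0,0,1,-0.95,-3.8,0,0,1,-0.95,-3.8,0,0,1,0,0,0,0,1,0,0,0,0]
}}

```text
clock: 9.1
ee_pos: [0.4581, 0.1505, 0.3057]
tcp_rot: [[0.999, -0.054, -0.001], [-0.054, -0.999, -0.0], [-0.001, 0.0, -1.0]]
contact_force: [-0.5, -0.7, -0.2]
gripper_width: 0.0911
```

```bash
python3 - <<'E'
from h import *
import pickle
np.set_printoptions(precision=4,suppress=True)
o=get_obs();m=imaging.camera_model("wrist");a=imaging.capture("wrist")
pickle.dump(m,open("w3.pkl","wb"));print(o["ee_pos"],o["tcp_rot"],o["joints"])
cv2.imwrite("pics/w3.png",cv2.resize(a[:,:,::-1],(800,600),interpolation=2))
print(proj("wrist",(.5213,.1546,.15),m)*S,proj("wrist",(.5213,.1546,.181),m)*S)
E
```

```text
[0.4581 0.1505 0.3057] [[ 0.9985 -0.0539 -0.0005]
 [-0.0539 -0.9985 -0.0002]
 [-0.0005  0.0002 -1.    ]] [ 15.4178  -4.5421 120.4044  -0.0045  64.1705 108.5077]
[395.8024 199.6274] [394.7056 202.0935]
```

View pics/w3.png

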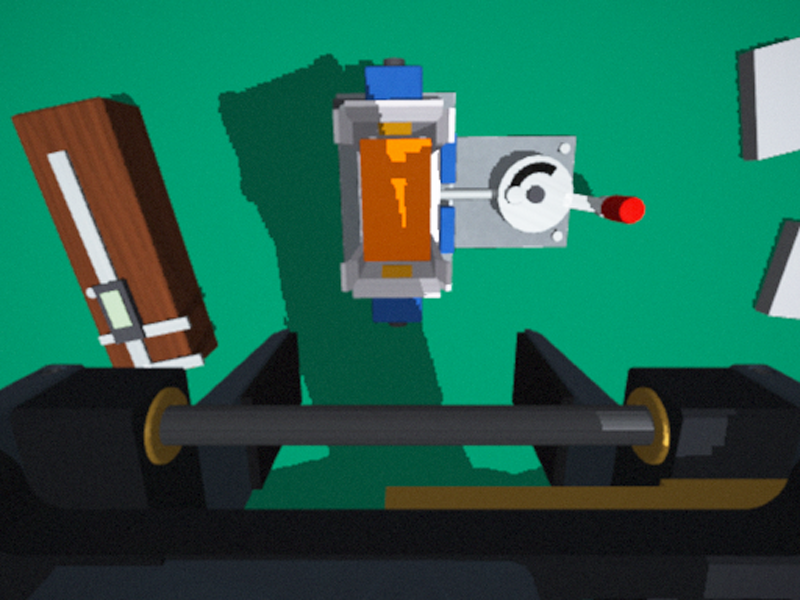

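The follower centre appears at (396.5,200) against (395.8,199.6) predicted, so the mouth is at about (0.521,0.154). The lever points to dock -y and the column is against its abutments. Now to blank A.

{"op": "move_arm", "data": {
  "rows": [1,0.9,4,0,0,1,0.9,4,0,0,1,0.9,4,0,0,1,0.9,4,0,0,1,0.9,4,0,0,1,0.9,4,0,0,1,0.9,4,0,0,1,0.9,4,0,0,1,0.9,4,0,0,1,0,0,4.3,-0.105,1,0,0,4.3,-0.105,1,0,0,0,0,1,0,0,0,0]
}}

```text
clock: 10.45
ee_pos: [0.5188, -0.2148, 0.2205]
tcp_rot: [[0.989, 0.149, -0.001], [0.149, -0.989, 0.0], [-0.001, -0.001, -1.0]]
contact_force: [0.5, 0.6, 0.6]
gripper_width: 0.0913
```

```bash
python3 - <<'E'
from h import *
import pickle
np.set_printoptions(precision=4,suppress=True)
o=get_obs();m=imaging.camera_model("wrist");a=imaging.capture("wrist")
pickle.dump(m,open("w4.pkl","wb"));print(o["ee_pos"],o["tcp_rot"],o["joints"])
cv2.imwrite("pics/w4.png",cv2.resize(a[:,:,::-1],(800,600),interpolation=2))
E
```

```text
[ 0.5188 -0.2148  0.2205] [[ 0.9888  0.1491 -0.0011]
 [ 0.1491 -0.9888  0.0005]
 [-0.001  -0.0006 -1.    ]] [-24.863    9.4383 115.5497  -0.0016  55.08    56.5606]
```

View pics/w4.png

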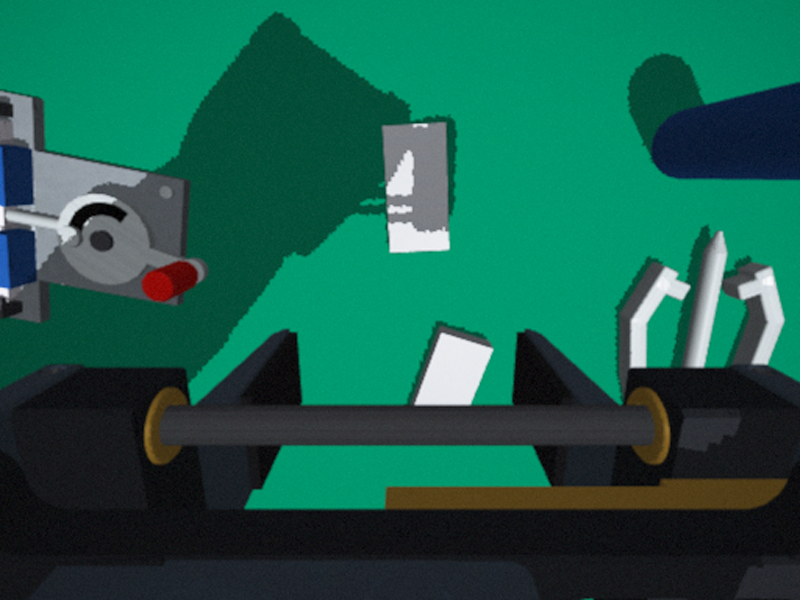

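The view shows blank A's top corners at (383,126), (446,122), (449,249) and (389,253). Blank B's near-end corners are at (443,327) and (492,347).

```bash
python3 - <<'E'
from h import *
import pickle
np.set_printoptions(precision=4,suppress=True)
m=pickle.load(open("w4.pkl","rb"));m3=pickle.load(open("w3.pkl","rb"))
P=np.array([onz("wrist",p,.02,m) for p in [(383,126),(446,122),(449,249),(389,253)]]);c=P.mean(0);v=P[0]+P[1]-P[2]-P[3]
print(P,c,np.degrees(np.arctan2(v[1],v[0])),np.linalg.norm(v)/2,np.linalg.norm(P[0]-P[1]))
# height check: corner near (753,158)top in w3? blank A corner pair
print(tri([ray("wrist",(389,253),m),ray("top",(498,321))]))
A,B,C,D=[onz("wrist",p,.02,m) for p in [(443,327),(492,347),(414,405),(470,405)]]
for u in (A-C,B-D):print("b",np.degrees(np.arctan2(u[1],u[0])))
w=(A-C)/np.linalg.norm(A-C)+(B-D)/np.linalg.norm(B-D);w/=np.linalg.norm(w);print(A,B,np.linalg.norm(A-B),(A+B)/2-.05*w)
o=get_obs();T=o["tcp_rot"];print("tool d cm",100*T.T@(c-o["ee_pos"]))
E
```

```text
[[ 0.6315 -0.1792  0.02  ]
 [ 0.6416 -0.2272  0.02  ]
 [ 0.5442 -0.247   0.02  ]
 [ 0.5334 -0.1976  0.02  ]] [ 0.5877 -0.2127  0.02  ] 11.042647544086133 0.09958945966014694 0.04909112718562478
(array([ 0.5312, -0.1985,  0.0112]), [np.float64(0.0012234216173607813), np.float64(0.0012234216173607712)])
b -9.59201527110822
b -8.089991575688693
[ 0.4752 -0.2539  0.02  ] [ 0.463  -0.3006  0.02  ] 0.048225196068012524 [ 0.4197 -0.2696  0.02  ]
tool d cm [ 6.7275  0.7947 20.1817]
```

{"op": "move_arm", "data": {
  "rows": [1,2.25,0.26,2.5,-0.042,1,2.25,0.26,2.5,0,1,2.25,0.26,2.5,0,1,0,0,4,0,1,0,0,4,0,1,0,0,3,0,1,0,0,1.5,0,1,0,0,1,0,1,0,0,0,0,-1,0,0,0,0,-1,0,0,0,0,-1,0,0,0,0,-1,0,0,0,0,-1,0,0,0,0,-1,0,0,0,0],
  "force": 50
}}

```text
clock: 12.0
ee_pos: [0.5873, -0.2097, 0.0102]
tcp_rot: [[0.981, 0.195, 0.001], [0.195, -0.981, -0.0], [0.0, 0.0, -1.0]]
contact_force: [0.1, -1.2, 4.3]
gripper_width: 0.05
```

{"op": "move_arm", "data": {
  "rows": [-1,0,0,-2,0,-1,0,0,-4,0,-1,0,0,-5,0,-1,0,0,-5,0,-1,0,0,-4,0.125,-1,0,0,-2,0.125,-1,-0.86,-3.6,0,0,-1,-0.86,-3.6,0,0,-1,-0.86,-3.6,0,0,-1,-0.86,-3.6,0,0,-1,-0.86,-3.6,0,0,-1,-0.86,-3.6,0,0,-1,-0.86,-3.6,0,0,-1,-0.86,-3.6,0,0,-1,-0.86,-3.6,0,0,-1,-0.86,-3.6,0,0,-1,0,0,0,0,-1,0,0,0,0,-1,0,0,0,0]
}}

```text
clock: 13.9
ee_pos: [0.5205, 0.1541, 0.2297]
tcp_rot: [[0.999, -0.054, -0.0], [-0.054, -0.999, -0.0], [-0.0, 0.0, -1.0]]
contact_force: [0.6, 0.4, -2.7]
gripper_width: 0.0499
```

```bash
python3 - <<'E'
from h import *
import pickle
np.set_printoptions(precision=4,suppress=True)
o=get_obs();m=imaging.camera_model("wrist");a=imaging.capture("wrist")
pickle.dump(m,open("w5.pkl","wb"));T=o["tcp_rot"];print(o["ee_pos"],T,o["contact_force"],o["gripper_width"])
cv2.imwrite("pics/w5.png",cv2.resize(a[:,:,::-1],(800,600),interpolation=2))
print(100*T.T@(np.array([.521,.1543,.15])-o["ee_pos"]),np.degrees(np.arctan2(T[1,0],T[0,0])))
E
```

```text
[0.5205 0.1541 0.2297] [[ 0.9985 -0.0544 -0.0004]
 [-0.0544 -0.9985 -0.0002]
 [-0.0004  0.0002 -1.    ]] [ 0.5752  0.3515 -2.7156] 0.049876104460847843
[ 0.0504 -0.0224  7.9719] -3.120747888977795
```

View pics/w5.png

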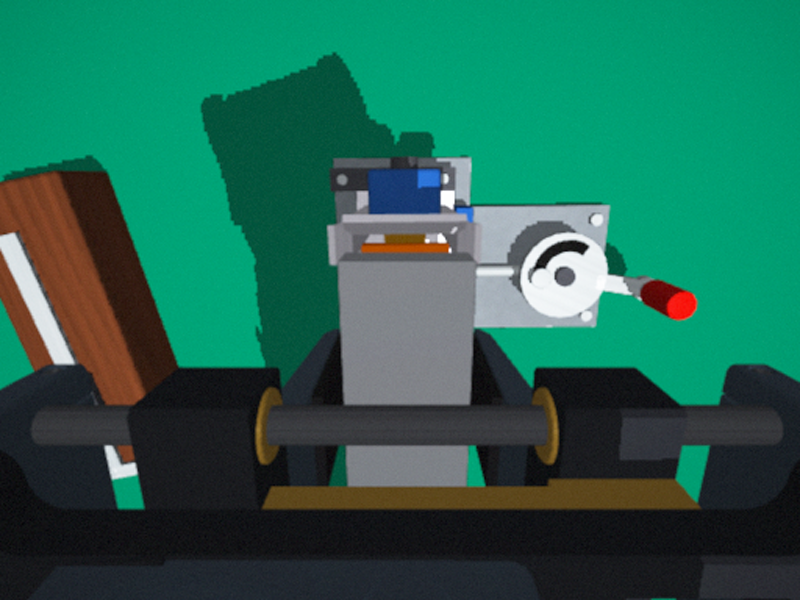

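The blank's front edge spans 339 to 476 between lip edges at 329 and 481, so it is centred, and it hangs level. I descend and watch the force.

{"op": "move_arm", "data": {
  "rows": [-1,0.05,0,2,0,-1,0,0,2,0,-1,0,0,1,0,-1,0,0,1,0,-1,0,0,0,0],
  "force": 60
}}

```text
clock: 14.45
ee_pos: [0.5207, 0.1542, 0.169]
tcp_rot: [[0.999, -0.055, -0.002], [-0.055, -0.999, -0.0], [-0.002, 0.0, -1.0]]
contact_force: [-0.2, -0.1, -1.8]
gripper_width: 0.0495
```

{"op": "move_arm", "data": {
  "rows": [-1,0,0,0.5,0,-1,0,0,0.5,0,-1,0,0,0.5,0,-1,0,0,0,0]
}}

```text
clock: 14.85
ee_pos: [0.521, 0.1547, 0.1554]
tcp_rot: [[0.999, -0.054, -0.0], [-0.054, -0.999, 0.0], [-0.0, -0.0, -1.0]]
contact_force: [-3.4, 1.7, -2.3]
gripper_width: 0.0495
```

{"op": "move_arm", "data": {
  "rows": [-1,0,0,0.5,0,-1,0,0,0.4,0,-1,0,0,0,0,-1,0,0,0,0]
}}

```text
clock: 15.25
ee_pos: [0.521, 0.1547, 0.1467]
tcp_rot: [[0.999, -0.054, -0.0], [-0.054, -0.999, 0.0], [-0.0, -0.0, -1.0]]
contact_force: [-6.6, 1.5, 4.8]
gripper_width: 0.0497
```

{"op": "move_arm", "data": {
  "rows": [-1,0,0,0.4,0,-1,0,0,0.3,0,-1,0,0,0.3,0,-1,0,0,0,0,-1,0,0,0,0]
}}

```text
clock: 15.75
ee_pos: [0.521, 0.1547, 0.1369]
tcp_rot: [[0.999, -0.054, -0.0], [-0.054, -0.999, 0.0], [-0.0, 0.0, -1.0]]
contact_force: [-8.3, -0.9, 8.2]
gripper_width: 0.0495
```

```bash
python3 - <<'E'
from h import *
o=get_obs();a=imaging.capture("wrist");b=imaging.capture("scene")
print(o["ee_pos"],o["contact_force"])
x=cv2.resize(a[100:290,130:390,::-1],(800,585),interpolation=2)
cv2.imwrite("pics/w6.png",x)
cv2.imwrite("pics/s6.png",cv2.resize(b[130:230,230:330,::-1],(600,600),interpolation=2))
E
```

```text
[0.52103836 0.15469124 0.13690173] [-8.30340136 -0.91214306  8.16204034]
```

View pics/w6.png

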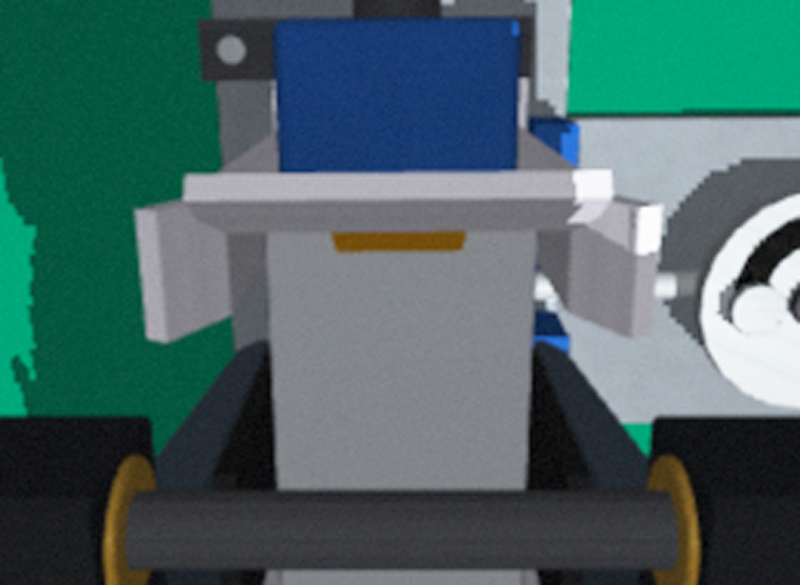

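The far brass latch lies out over the blank. I press 1 mm more, release, rise and check both latches by colour from the earlier viewpoint.

{"op": "move_arm", "data": {
  "rows": [-1,0,0,0.1,0,-1,0,0,0,0,0.6,0,0,0,0,0.6,0,0,0,0,0.6,0,0,0,0,0.6,0,0,-2,0,0.6,0,0,-4,0,0.6,0,0,-4,0,0.6,0,0,-4,0,0.8,-3,0.2,-3,0,1,-3.25,0.2,0,0,1,0,0,0,0,1,0,0,0,0]
}}

```text
clock: 17.15
ee_pos: [0.4586, 0.1541, 0.3054]
tcp_rot: [[0.999, -0.054, 0.001], [-0.054, -0.999, 0.0], [0.001, -0.0, -1.0]]
contact_force: [0.8, 0.7, 0.8]
gripper_width: 0.0916
```

```bash
python3 - <<'E'
from h import *
o=get_obs();a=imaging.capture("wrist");print(o["ee_pos"],o["contact_force"])
b=cv2.imread("pics/w3.png");c=cv2.resize(a[:,:,::-1],(800,600),interpolation=2)
x=np.hstack([q[50:330,310:480] for q in(b,c)]);x=cv2.resize(x,None,fx=2.1,fy=2.1,interpolation=2)
cv2.imwrite("pics/w7.png",x)
E
```

```text
[0.45855275 0.15408517 0.30540182] [0.81694589 0.67742451 0.81291544]
```

View pics/w7.png

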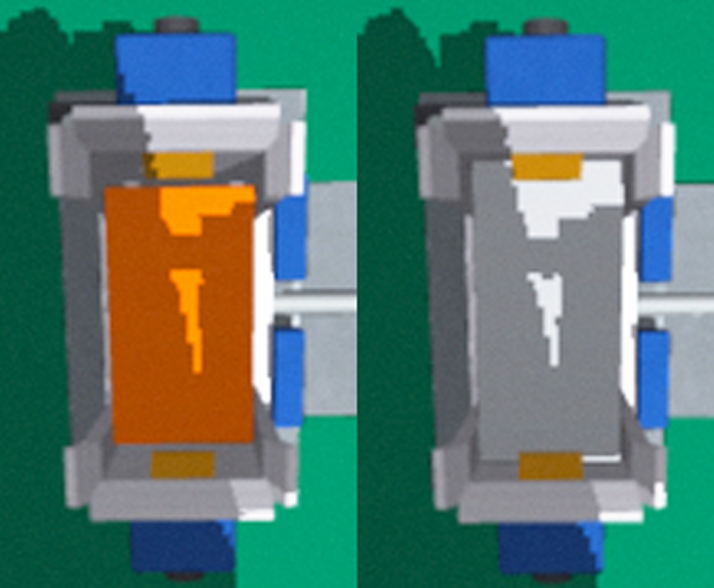

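Right half: both brass latches now lie out over the blank's ends, so blank A is latched. Next is blank B.

{"op": "move_arm", "data": {
  "rows": [1,0.59,3.79,0,0.1,1,0.59,3.79,0,0,1,0.59,3.79,0,0,1,0.59,3.79,0,0,1,0.59,3.79,0,0,1,0.59,3.79,0,0,1,0.59,3.79,0,0,1,0.59,3.79,0,0,1,0.59,3.79,0,0,1,0.59,3.79,0,0,1,0.59,3.79,0,0,1,-3,0.46,2.8,0,1,-3,0.46,2.8,0,1,-3,0.46,2.8,0,1,0,0,0,0,1,0,0,0,0]
}}

```text
clock: 18.8
ee_pos: [0.3715, -0.2681, 0.2206]
tcp_rot: [[0.988, -0.155, -0.001], [-0.155, -0.988, 0.001], [-0.001, -0.001, -1.0]]
contact_force: [-0.3, -1.2, 0.4]
gripper_width: 0.0914
```

```bash
python3 - <<'E'
from h import *
np.set_printoptions(precision=4,suppress=True)
o=get_obs();m=imaging.camera_model("wrist");a=imaging.capture("wrist");T=o["tcp_rot"];print(o["ee_pos"],T[:,0])
cv2.imwrite("pics/w8.png",cv2.resize(a[:,:,::-1],(800,600),interpolation=2))
h=cv2.cvtColor(a,cv2.COLOR_RGB2HSV);r=(h[...,1]<60).astype(np.uint8)
n,l,s,c=cv2.connectedComponentsWithStats(r);p=proj("wrist",(.4197,-.2696,.02),m);print(p)
i=l[int(p[1]),int(p[0])];print(s[i]);k=cv2.boxPoints(cv2.minAreaRect(np.argwhere(l==i)[:,::-1].astype(np.float32)));print(k)
Y,X=np.nonzero(l==i);P=np.array([onz("wrist",(x,y),.02,m,1) for x,y in zip(X,Y)])[:,:2].astype(np.float32)
print(cv2.minAreaRect(P*1000)); q=cv2.minAreaRect(P*1000)[0];print(100*T.T@(np.array([q[0]/1e3,q[1]/1e3,.010])-o["ee_pos"]))
E
```

```text
[ 0.3715 -0.2681  0.2206] [ 0.9879 -0.1548 -0.0008]
[255.5614 137.9068]
[ 236   99   40   80 3053]
[[236.  99.]
 [275.  99.]
 [275. 178.]
 [236. 178.]]
((417.1315002441406, -268.4412536621094), (50.22629165649414, 100.29102325439453), 80.91727447509766)
[ 4.5341 -0.6627 21.0517]
```

View pics/w8.png

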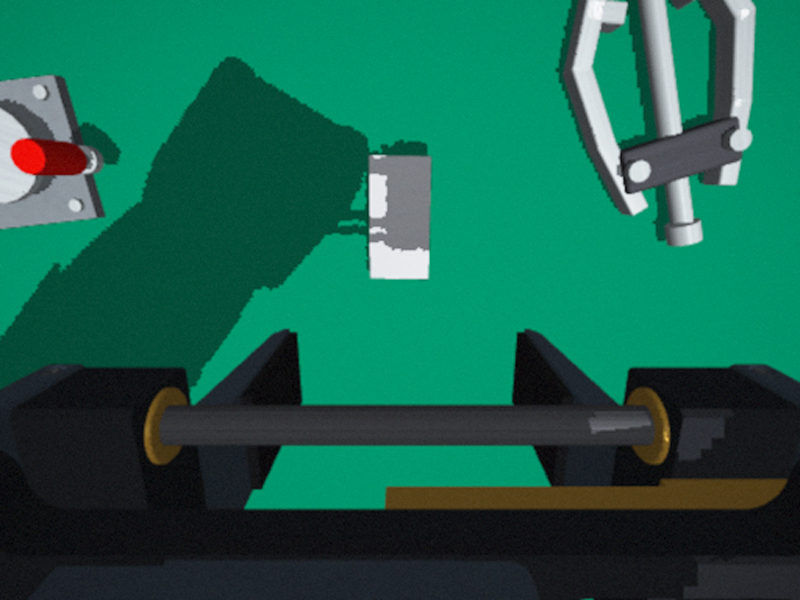

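Blank B is at columns 369 to 431 and rows 155 to 279, measured as 50.2 × 100.3 mm and aligned with the tool. I grasp it.

{"op": "move_arm", "data": {
  "rows": [1,1.51,-0.22,2.5,0,1,1.51,-0.22,2.5,0,1,1.51,-0.22,2.5,0,1,0,0,4,0,1,0,0,4,0,1,0,0,3,0,1,0,0,1.5,0,1,0,0,1,0,1,0,0,0,0,-1,0,0,0,0,-1,0,0,0,0,-1,0,0,0,0,-1,0,0,0,0,-1,0,0,0,0,-1,0,0,0,0],
  "force": 60
}}

```text
clock: 20.35
ee_pos: [0.4173, -0.2681, 0.0112]
tcp_rot: [[0.988, -0.154, 0.0], [-0.154, -0.988, -0.0], [0.0, 0.0, -1.0]]
contact_force: [-1.3, 0.7, 5.4]
gripper_width: 0.0496
```

{"op": "move_arm", "data": {
  "rows": [-1,0,0,-2,0,-1,0,0,-4,0,-1,0,0,-5,0,-1,0,0,-5,0,-1,0,0,-4,-0.1,-1,0,0,-2,0,-1,0.67,-3.56,0,0,-1,0.67,-3.56,0,0,-1,0.67,-3.56,0,0,-1,0.67,-3.56,0,0,-1,0.67,-3.56,0,0,-1,0.67,-3.56,0,0,-1,0.67,-3.56,0,0,-1,0.67,-3.56,0,0,-1,0.67,-3.56,0,0,-1,0.67,-3.56,0,0,-1,0.67,-3.56,0,0,-1,0.67,-3.56,0,0,-1,0,0,0,0,-1,0,0,0,0]
}}

```text
clock: 22.35
ee_pos: [0.5201, 0.1547, 0.2304]
tcp_rot: [[0.999, -0.053, -0.001], [-0.053, -0.999, -0.0], [-0.001, 0.0, -1.0]]
contact_force: [0.1, -0.1, -2.1]
gripper_width: 0.0495
```

```bash
python3 - <<'E'
from h import *
np.set_printoptions(precision=4,suppress=True)
o=get_obs();T=o["tcp_rot"];a=imaging.capture("wrist")
print(o["ee_pos"],100*T.T@(np.array([.5205,.1543,.15])-o["ee_pos"]),np.degrees(np.arctan2(T[1,0],T[0,0])),o["gripper_width"])
b=cv2.resize(a[:,:,::-1],(800,600),interpolation=2);c=cv2.imread("pics/w5.png")
d=np.abs(b.astype(int)-c).max(2)>40;print("diff px",d.sum(),np.argwhere(d).min(0) if d.any() else 0)
for im in(b,c):print([''.join('#' if im[r,x].ptp()<25 and 100<im[r,x].mean()<180 else '.' for r in [300] for x in range(330,490,2))] if 0 else [int(v) for v in im[250:268,407].mean(1)])
E
```

```text
[0.5201 0.1547 0.2304] [0.0501 0.0321 8.0426] -3.021435205297559 0.04950344448861243
diff px 5156 [53  0]
[136, 133, 124, 110, 95, 88, 86, 87, 89, 88, 92, 103, 117, 128, 130, 132, 133, 133]
[87, 89, 90, 89, 88, 86, 85, 84, 84, 84, 94, 112, 126, 132, 134, 133, 132, 133]
```

{"op": "move_arm", "data": {
  "rows": [-1,0.03,0.02,2,0,-1,0,0,2,0,-1,0,0,1.5,0,-1,0,0,0.5,0,-1,0,0,0.5,0,-1,0,0,0.5,0,-1,0,0,0,0]
}}

```text
clock: 23.1
ee_pos: [0.5212, 0.1537, 0.1613]
tcp_rot: [[0.998, -0.055, 0.0], [-0.055, -0.998, 0.0], [0.0, -0.0, -1.0]]
contact_force: [-0.7, 1.2, 4.5]
gripper_width: 0.0499
```

{"op": "move_arm", "data": {
  "rows": [-1,0,0,0.5,0,-1,0,0,0.4,0,-1,0,0,0.4,0,-1,0,0,0.4,0,-1,0,0,0.4,0,-1,0,0,0.2,0,-1,0,0,0,0,-1,0,0,0,0]
}}

```text
clock: 23.9
ee_pos: [0.5213, 0.1537, 0.1389]
tcp_rot: [[0.998, -0.055, 0.0], [-0.055, -0.998, 0.0], [0.0, -0.0, -1.0]]
contact_force: [-2.4, -0.5, 11.6]
gripper_width: 0.0495
```

{"op": "move_arm", "data": {
  "rows": [-1,0,0,0.15,0,-1,0,0,0.1,0,-1,0,0,0,0,-1,0,0,0,0]
}}

```text
clock: 24.3
ee_pos: [0.5213, 0.1537, 0.1365]
tcp_rot: [[0.998, -0.055, 0.0], [-0.055, -0.998, 0.0], [0.0, -0.0, -1.0]]
contact_force: [-3.1, 0.5, 14.0]
gripper_width: 0.0495
```

```bash
python3 - <<'E'
from h import *
a=imaging.capture("wrist");x=cv2.resize(a[100:290,130:390,::-1],(800,585),interpolation=2);y=cv2.imread("pics/w6.png")
for im in(x,y):
    h=cv2.cvtColor(im,cv2.COLOR_BGR2HSV)[180:320,250:560];r=(h[...,0]>10)&(h[...,0]<28)&(h[...,1]>150);q=np.argwhere(r);print(r.sum(),q.min(0)+[180,250],q.max(0)+[180,250])
E
```

```text
2082 [235 327] [252 457]
2131 [233 334] [250 463]
```

{"op": "move_arm", "data": {
  "rows": [0.6,0,0,0,0,0.6,0,0,0,0,0.6,0,0,0,0,0.6,0,0,-2,0,0.6,0,0,-4,0,0.6,0,0,-4,0,0.6,0,0,-4,0,0.8,-3,0.2,-3,0,1,-3.25,0.2,0,0,1,0,0,0,0,1,0,0,0,0]
}}

```text
clock: 25.45
ee_pos: [0.4581, 0.1534, 0.3057]
tcp_rot: [[0.999, -0.054, 0.001], [-0.054, -0.999, 0.0], [0.001, -0.0, -1.0]]
contact_force: [-0.5, 0.1, 0.1]
gripper_width: 0.0909
```

```bash
python3 - <<'E'
from h import *
o=get_obs();a=imaging.capture("wrist");print(o["ee_pos"],o["contact_force"])
c=cv2.resize(a[:,:,::-1],(800,600),interpolation=2)
z=np.zeros((588,640,3),np.uint8);z=cv2.imread("pics/w7.png")[:,357:]
d=cv2.resize(c[50:330,310:680],None,fx=1.5,fy=1.5,interpolation=2);e=cv2.resize(z,None,fx=420/588,fy=420/588)
cv2.imwrite("pics/w9.png",np.hstack([e,d[:420]]))
E
```

```text
[0.45808922 0.15337679 0.30565608] [-0.54506414  0.12603782  0.12886012]
```

View pics/w9.png

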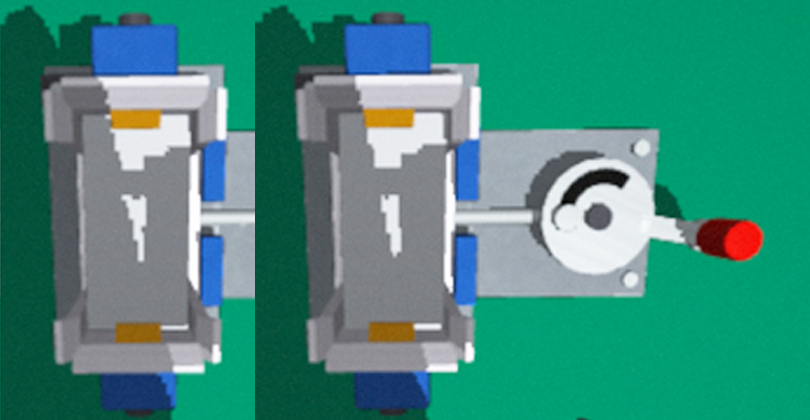

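The two views match: both brass latches lie out over the second blank, and the lever is still at its stop. The robot is clear, so I hand in.

```bash
python3 -c "
from workcell import manip
print(manip.job_done())"
```

```text
the job is handed in; nothing more can be done
None
```

The job is done and handed in at about 25.5 s of robot time. The cam lever is at its stop, and both blanks are in the cassette under the latches.

- **Cam:** I gripped the knob and swung it clockwise to about the expected stop angle. There the reaction rose to about 15–20 N and the knob stopped following the command. The last picture shows the lever still there and the cassette against its abutments.
- **Blanks:** I pressed each down in turn until the tool reached the latching height, then released it. After each release, a wrist picture showed both brass latches out over the blank, with its top at the same level both times. The last picture cannot show the lower blank itself. The upward force while pressing the second (about 17 N, allowing for its weight) fits two blanks on the spring.
- **Clearance:** After the second release the gripper was open, well clear, and reading almost no force. I never went near the wooden block, caliper, puller or spray can, but I took no final picture of them.

Some readings disagreed:
- **Camera offset:** the top camera's positions were 4–6 mm off the wrist camera's in y, so I used the wrist's.
- **Starting cam angle:** the lever measured about 0.26 rad at the start, although the text says near 0.
- **First blank:** during its pressing I saw about 8 N sideways, most likely light contact with the far wall.

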